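Pull a gift card on the hinged block press with the hand roller

TASK

Print the gift card clipped under the press plate: gently lower the standing frame by its wooden tab until it lies closed over the block, take the hand roller from its rest and roll it over the middle of the sprung press plate, with firm, even pressure that keeps the plate pushed well down, the whole way from the hinge end to the tab end. Then set the roller back in its rest, let go of it, and swing the frame up again so that it is left standing open, away from the block. Do not crush the plate or disturb the crockery and other things around.

Things in the scene. Friction and masses are not known exactly. Their poses are not given: they have to be found in the camera images.
- press: Card press, fixed: oak base board 136 x 184 x 18 mm carrying a flat dark printing block (80 x 94 mm). Origin: centre of the board's underside; x along the hinge, y from the hinge side (-y) to the tab side (+y), z up. An aluminium frame, 126 mm wide and 8 mm thick, is hinged along its -y side; closed, its top face is 39 mm above the worktop and the press plate in it stands higher.
- plate_top (a point): Centre of the top face of the plywood press plate carried by the frame; the roller runs on this face. It is 93 mm along the hinge by 130 mm, flat. Frame closed and plate up, this point is 47 mm above the worktop, at (0, 2.5) mm of the press's x, y. Only four bolt heads, 56 mm to either side of the midline, stand 3 mm higher.
- tympan (a joint): Angle of the press's hinged frame: 0 = closed, lying level over the block; about 1.57 = standing upright; 1.8 = its stop, leaning back past the hinge. The hinge is stiff: the frame stays where it is left; up to about 4 N at the tab moves it.
- tympan_tab (a point): Centre of the wooden tab on the frame's free edge, for lowering and lifting it: 40 mm wide along the hinge, 12 mm thick, 46 mm long. The point is 26 mm out from the edge, 196 mm from the hinge axis, and swings with the frame; closed it is 35 mm above the worktop. Pinched by its sides, 40 mm apart (fingers closing along the hinge), it turns between the fingers.
- tympan_hinge (a point): Point on the hinge axis in the middle of the frame's width; press-frame position (0, -85, 35) mm. The axis runs along the press's x.
- platen (a joint): How far the press plate is pushed down into its frame, m: 0 = up, 0.005 = fully down. Its corner springs total 2500 N/m: it starts to move at about 1.5 N, is 3 mm down at about 9 N and fully down at about 14 N. The card prints where it is more than 2.5 mm down under the roller; over 40 N would crush it.
- roller: Loose hand roller, 0.25 to 0.45 kg: black rubber drum (44 mm diameter, 70 mm long) in a steel yoke with a dark wooden grip above, 98 mm long, 88 mm tall. Origin: middle of the drum's axle, 22 mm above the drum's underside; y along the axle, x the way it rolls, z up. The yoke's arms (y = +-43 to 49 mm, 34 mm wide) end 6 mm below the axle. Stood on its drum and let go, it topples.
- roller_grip (a point): Centre of the roller's wooden grip, 50 mm above the drum's axle. The grip is 24 mm thick (x), 70 mm long (y) and 32 mm high; grasp it from above across the 24 mm, fingers closing along the roller's x.
- roller_drum (a point): Middle of the roller's drum, on its axle (same point as roller).
- drum (a joint): Turn of the drum on its axle in the yoke, rad; turns freely without limit, with little friction.
- rest: Oak rest for the roller, fixed: base 72 (x) x 126 (y) x 10 mm, an end block at either end (y = +-40 to 61 mm, top 44 mm above the worktop). The yoke's arms stand on the block tops between lips 8 mm high with 5 mm of play each way; the drum hangs free between. Origin: centre of the underside. Seated, the axle is over the origin, 50 mm above the worktop, along the rest's y, either way round.
- cup_green: Small green cup, 40 x 40 x 35 mm, a bystander in front of the rest. Origin at the underside.
- tag_stack: Banded stack of kraft price tags, 36 x 48 x 12 mm, a bystander. Origin at the underside.
- mug_sand: Sand-coloured mug, 68 x 88 x 61 mm, a bystander to the right of the press. Origin at the underside.
- tape_roll: Roll of brown tape lying flat, 96 mm across, 48 mm high, a bystander at the back right. Origin at the underside.
- flagon: Blue flagon with a cork, 72 x 87 x 126 mm, a bystander at the left. Origin at the underside.

How it is judged (in metres and radians):
On the way, in this order (a step that is already met when the one before it is completed fails the run):
1. the frame is lowered over the block (value of joint tympan below 0.1 rad), for 0.2 s.
2. the roller holds the press plate down at the hinge end (y of roller_drum in the frame of press below -0.034 m and value of joint platen above 0.0025 m and contact force between roller and press above 5 N and x of roller_drum in the frame of press between -0.015 and 0.015 m and value of joint tympan below 0.04 rad), for 0.05 s.
3. the roller rolls on, turning, with the press plate held down, a quarter of the way (y of roller_drum in the frame of press between -0.031 and -0.013 m and value of joint platen above 0.0025 m and contact force between roller and press above 5 N and x of roller_drum in the frame of press between -0.015 and 0.015 m and value of joint tympan below 0.04 rad and (velocity of joint drum above 0.3 rad/s or velocity of joint drum below -0.3 rad/s)), for 0.03 s.
4. the roller rolls on, turning, with the press plate held down, at the middle (y of roller_drum in the frame of press between -0.009 and 0.009 m and value of joint platen above 0.0025 m and contact force between roller and press above 5 N and x of roller_drum in the frame of press between -0.015 and 0.015 m and value of joint tympan below 0.04 rad and (velocity of joint drum above 0.3 rad/s or velocity of joint drum below -0.3 rad/s)), for 0.03 s.
5. the roller rolls on, turning, with the press plate held down, three quarters of the way (y of roller_drum in the frame of press between 0.013 and 0.031 m and value of joint platen above 0.0025 m and contact force between roller and press above 5 N and x of roller_drum in the frame of press between -0.015 and 0.015 m and value of joint tympan below 0.04 rad and (velocity of joint drum above 0.3 rad/s or velocity of joint drum below -0.3 rad/s)), for 0.03 s.
6. the roller holds the press plate down at the tab end (y of roller_drum in the frame of press above 0.034 m and value of joint platen above 0.0025 m and contact force between roller and press above 5 N and x of roller_drum in the frame of press between -0.015 and 0.015 m and value of joint tympan below 0.04 rad), for 0.05 s.
7. the roller is seated in its rest and let go (z of roller in the frame of rest between 0.045 and 0.0535 m and horizontal distance between roller and rest below 0.012 m and angle between roller's own z axis and vertical below 0.12 rad and linear speed of roller below 0.03 m/s and contact force between the fingers and roller below 0.3 N), for 0.2 s.
8. the frame stands open again (value of joint tympan above 1.25 rad), for 0.2 s.
At the end, for the whole second after the job is handed in: The frame stands open (over 1.25 rad), press plate up (under 1.5 mm down); the roller rests still in its rest, axle 45 to 53.5 mm above the worktop, within 12 mm of the rest's centre, tilted under 0.12 rad; it has been rolled over the closed frame as asked (z of roller in the frame of rest between 0.045 and 0.0535 m and horizontal distance between roller and rest below 0.012 m and angle between roller's own z axis and vertical below 0.12 rad and linear speed of roller below 0.03 m/s and value of joint tympan above 1.25 rad and value of joint platen below 0.0015 m); the robot touches nothing.
It fails at once if the frame is slammed shut (closing faster than 2.5 rad/s) (velocity of joint tympan below -2.5 rad/s).
It fails at once if the roller is forced on the press with more than 40 N (contact force between roller and press above 40 N).
It fails at once if a bystander is moved by more than 30 mm (distance of any of cup_green, tag_stack, mug_sand, tape_roll, flagon from where it was at the start of the episode above 0.03 m).
It also fails if it takes over 72 s, if anything falls off the work surface, if the arm or the gripper's body presses on something with over 40 N, if the wrist force passes 120 N, or if a joint passes its speed limit or range.

ROBOT

A 6-joint arm with a two-finger parallel gripper is mounted at the origin on a cart in front of the work surface, level with it; the furniture and walls round the work are solid. World frame = base frame: x ahead of the robot, y to its left, z up, the work surface at z = 0. Lengths are in m, angles in degrees, forces in N, time in s.
With the tool pointing down it reaches from about 0.4 to 0.825 m from the base axis. Payload 7 kg.
Tool frame: the origin (TCP) lies midway between the tips of the shut fingers; the grasp point (between the pads) lies ctrl.tcp_to_grasp behind it (ctrl.tcp_to_grasp is the distance from the TCP to the grasp point, in m); z points along the fingers, y is the line along which they close (so a half turn about z gives the same grasp; the last joint's range is limited). The gripper opens to 88 mm and grips with 3 to 60 N. Pads are 19 mm wide; open, the fingers measure 130 mm over their backs; the gripper's body (78 mm by 193 mm) begins 47 mm behind the grasp point.
Start: joints at [-55.915, 20.546, 0.682, 0, -70.136, -16.507], TCP at [0.204, -0.643, 0.227] pointing down, gripper open.
Joint ranges: [-176.03, 176.03], [-82.01, 121.73], [-58.28, 71.71], [-173.87, 95.51], [-174.79, -0.11], [-173.66, 173.66]. Speed limits (degrees/s): [136.94, 136.94, 172.46, 180, 180, 180].

INTERFACE

Orientations are given as [roll, pitch, yaw] about the fixed x, y, z axes, in that order (R = Rz(yaw) Ry(pitch) Rx(roll)).
In Python, from plant import ctrl, imaging, close_job gives the robot as it stands.
- The arm moves only by the shell command python3 -m crank 'ROWS'. ROWS is JSON, a list of rows, each a list of 3 entries, a list of its own where there are three numbers: the shift along the world's x, y, z in m, then the turn, a rotation vector about the world's x, y, z in degrees, then the opening, from -1 (shut) to 1 (fully open), so that 0 is half open. A call has 1 to 12 rows; each row shifts and turns the commanded pose from where the row before left it; what a row does not reach is not made up. A row lasts 1/10 s, in which the tool goes at most 50 mm and 8.59 degrees, less where a joint would pass 70% of its speed; a pose out of reach is approached as far as the arm can. A call is refused whole if a number of a shift passes 0.05 or a number of a turn 8.59, either way. A call with a gripper value outside its range is refused whole. The fingers move at their own pace and stop on an object; the grip force is fixed at half the most. Time passes only in rows, so rows that do not move let the fingers close. It gives the time, the measured TCP pose, the force, the opening and the grip force at its end, in the units of the state.
- ctrl.get_obs(): the state, without advancing time (a new reading comes with each control period).
- imaging.snapshot(name): name is "scene" or "top"; returns (picture, depth): 480x640x3 uint8, blue, green, red; 480x640 float32, m along the optical axis (not along the pixel's ray), 0 where there is no reading.
- imaging.camera_model(name): a dict with "mtx" (3x3 intrinsics, pixels), "D" ([k1, k2, p1, p2, k3] as OpenCV has them; the pictures are not rectified), "R" (3x3) and "t" (3): a world point X has camera coordinates R X + t. Camera axes: x right, y down, z forward; pixel columns grow to the right and rows downward; lengths in m; the calibration is good to about 2 mm. A picture is of the moment at which its call begins. camera_model takes no time and is no camera call.
- close_job(): hands the job in; it is judged then, once.
The state is a dict: "clock": time; "joint_pos": joint angles; "qvel": joint speeds; "tau": joint torques, N m; "tool_pos": TCP position; "orientation": TCP orientation; "force": force on the tool from outside, world axes, zero at the start; "moment": the same for the moment, N m; "opening": finger opening in m; "gripper_force": force on a finger pad.
Only numpy, scipy, OpenCV 4.12 (cv2) and the standard library are available. Lean on these libraries where they do the work, as an engineer would, in place of code of your own. Each camera call takes 0.05 s, during which the arm holds its last target. There are 200 camera calls.

## Working session

There is one attempt and no reset: what is moved stays moved. The work goes in short steps, Python scripts to look and compute and a shell command to move; the robot and the scene stay as the last step left them, time stands still between calls to the robot, and variables do not carry over. Pictures are saved under pics/ and viewed, at most 10 in all, crops included, and the job is handed in when it is done.

```bash
mkdir -p pics; ls
python3 - <<'E'
from plant import ctrl, imaging
import cv2,numpy as np
for n in ["scene","top"]:
    p,d=imaging.snapshot(n); cv2.imwrite(f"pics/{n}0.png",p); np.save(f"pics/{n}0.npy",d)
    m=imaging.camera_model(n); print(n,m)
print(ctrl.get_obs(),ctrl.tcp_to_grasp)
E
```

```text
pics
scene {'mtx': array([[615.44014029,   0.        , 315.3032969 ],
       [  0.        , 615.44014029, 250.67681586],
       [  0.        ,   0.        ,   1.        ]]), 'D': array([-0.1131824,  0.       ,  0.       ,  0.       ,  0.       ]), 'R': array([[-0.51783295, -0.85532351, -0.01645376],
       [-0.59738686,  0.37530549, -0.70871343],
       [ 0.61235444, -0.35716591, -0.70530458]]), 't': array([0.15520077, 0.44657741, 1.20050482])}
top {'mtx': array([[566.58443561,   0.        , 317.28607946],
       [  0.        , 566.58443561, 241.54466326],
       [  0.        ,   0.        ,   1.        ]]), 'D': array([-0.04569422,  0.        ,  0.        ,  0.        ,  0.        ]), 'R': array([[-1.34624504e-02, -9.99905256e-01, -2.87094351e-03],
       [-9.75684399e-01,  1.37644188e-02, -2.18747559e-01],
       [ 2.18766351e-01, -1.43743368e-04, -9.75777261e-01]]), 't': array([-0.15503341,  0.52473714,  1.59641166])}
{'clock': 0.1, 'joint_pos': array([-5.59143036e+01,  2.05893784e+01,  6.39438983e-01, -1.75209416e-02,
       -7.01366519e+01, -1.65064516e+01]), 'qvel': array([-0.05274327, -0.056825  ,  0.15400131, -0.03029037, -0.05775404,
       -0.03572727]), 'tau': array([-3.30437193e-03, -5.84164846e+01,  2.93751007e+01,  7.01554030e+00,
        1.02297618e-02, -6.46623994e-05]), 'tool_pos': array([ 0.20370196, -0.6430702 ,  0.22569711]), 'orientation': array([ 1.79912297e+02, -8.81205720e-03, -1.62426714e+02]), 'force': array([ 0.26801279, -0.59244164, -0.088779  ]), 'moment': array([-0.01877387,  0.03438816, -0.03634923]), 'gripper_force': 0.0, 'opening': 0.08788583304433453} 0.0188
```

View pics/scene0.png

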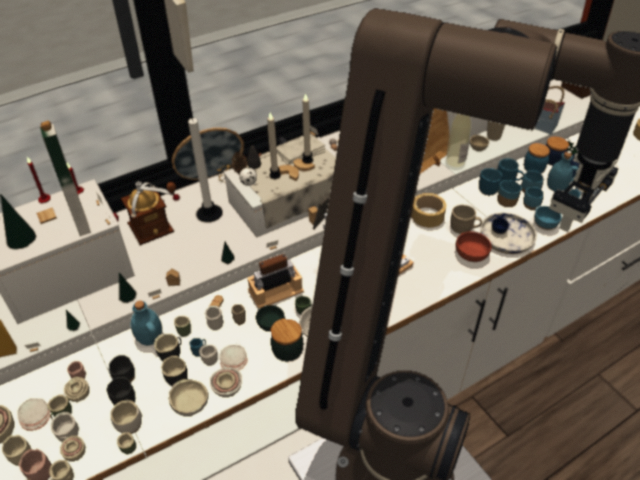

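View pics/top0.png

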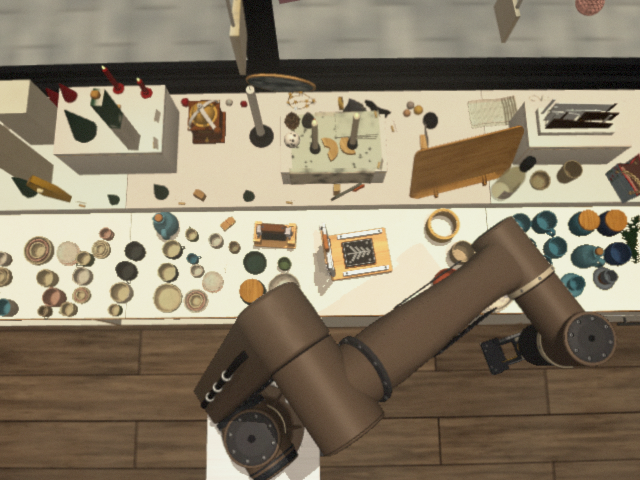

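The scene view is occluded by the arm. In the top view the rest with the roller is at about (275,234), and the press at (360,253) with its hinge on the left and the frame standing at (326,252). I'll enlarge that area.

```bash
cat > h.py <<'E'
from plant import ctrl, imaging
import cv2,numpy as np
def ray(n,px):
    m=imaging.camera_model(n); u=cv2.undistortPoints(np.array([[px]],float),m["mtx"],m["D"])[0,0]
    return m["R"].T@np.array([u[0],u[1],1.]), -m["R"].T@m["t"]
def atz(n,px,z):
    r,c=ray(n,px); return c+r*(z-c[2])/r[2]
def proj(n,X):
    m=imaging.camera_model(n); return cv2.projectPoints(np.array(X,float).reshape(-1,3),cv2.Rodrigues(m["R"])[0],m["t"],m["mtx"],m["D"])[0][:,0]
def crop(n,x0,y0,w,h,s,f):
    p,d=imaging.snapshot(n); cv2.imwrite("pics/"+f,cv2.resize(p[y0:y0+h,x0:x0+w],None,fx=s,fy=s,interpolation=cv2.INTER_CUBIC)); return p,d
def worldmap(n,d):
    m=imaging.camera_model(n); v,u=np.mgrid[:480,:640]
    q=cv2.undistortPoints(np.stack([u,v],-1).reshape(-1,1,2).astype(float),m["mtx"],m["D"])[:,0]
    c=np.c_[q,np.ones(len(q))]*d.reshape(-1,1)
    return ((c-m["t"])@m["R"]).reshape(480,640,3)
E
python3 - <<'E'
from h import *
p=cv2.imread("pics/top0.png")[205:305,240:400]
cv2.imwrite("pics/c1.png",cv2.resize(p,None,fx=5,fy=5,interpolation=cv2.INTER_CUBIC))
W=worldmap("top",np.load("pics/top0.npy"))
for px in [(300,300),(375,240),(360,253),(326,235),(326,252),(275,228),(290,245),(284,265),(330,228),(330,275)]: print(px,W[px[1],px[0]].round(3))
E
```

```text
(300, 300) [ 0.264 -0.134  0.798]
(375, 240) [ 0.534 -0.335  0.019]
(360, 253) [ 0.492 -0.288  0.032]
(326, 235) [ 0.497 -0.185  0.248]
(326, 252) [ 0.465 -0.185  0.184]
(275, 228) [ 0.552 -0.043  0.111]
(290, 245) [ 0.522 -0.081  0.02 ]
(284, 265) [ 0.464 -0.062  0.003]
(330, 228) [ 0.576 -0.201  0.003]
(330, 275) [ 0.432 -0.199  0.003]
```

View pics/c1.png

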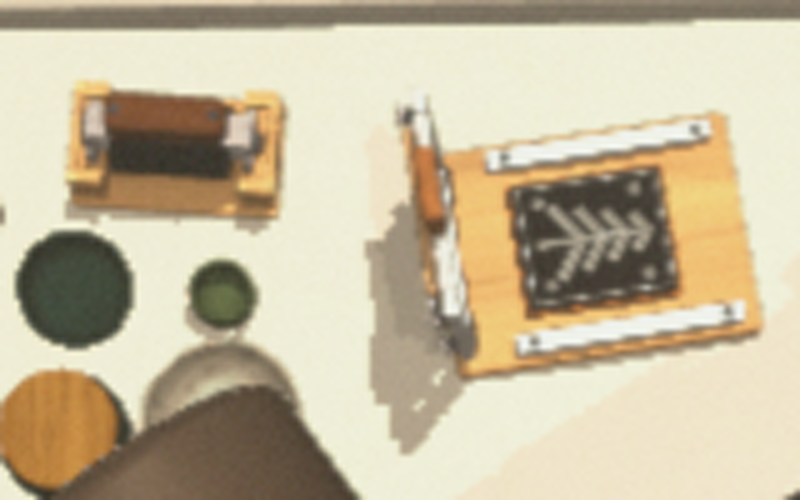

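Read off the crop: board corners at (384.4,227.4), (392,270.6) and (333,280.4); rest about (70–285, 83–218) in crop pixels, with the roller in it. The tab is brown, at crop (428,190), and the frame is upright. The green cup is in front of the rest.

Run:
```python
from h import *
c=lambda x,y:(240+x/5-.4,205+y/5-.4)
b=[atz("top",c(*q),.018)[:2] for q in [(722,112),(760,328),(465,377)]]
print("board",np.round(b,4),np.linalg.norm(b[1]-b[0]),np.linalg.norm(b[2]-b[1]))
W=worldmap("top",np.load("pics/top0.npy")); 
def pts(x0,y0,x1,y1,z0,z1):
    A=W[y0:y1,x0:x1].reshape(-1,3); return A[(A[:,2]>z0)&(A[:,2]<z1)]
B=pts(333,222,400,290,.012,.036); 
r=cv2.minAreaRect(B[:,:2].astype(np.float32)); print("board",r)
R=pts(248,215,302,252,.006,.2); print("rest",cv2.minAreaRect(R[:,:2].astype(np.float32)))
G=pts(248,215,302,252,.085,.14); print("grip",cv2.minAreaRect(G[:,:2].astype(np.float32)),G.mean(0))
for z0 in (.04,.045,.05): 
  pass
L=pts(248,215,302,252,.04,.056);print("blocks",cv2.minAreaRect(L[:,:2].astype(np.float32)))
F=pts(315,215,340,285,.06,.3); print("frame",len(F),F.min(0),F.max(0))
# plane of frame
for z in (.08,.12,.16,.2,.22,.24):
  f=F[abs(F[:,2]-z)<.015]; print(z,len(f),f.mean(0).round(4) if len(f) else '')
for n,q in [("lipTL",(75,83)),("TR",(285,93)),("BR",(280,190)),("BL",(68,183))]: print(n,atz("top",c(*q),.052).round(4))
for n,q in [("gripTL",(108,93)),("gripTR",(226,98)),("gripBR",(224,150)),("BL",(108,142))]: print(n,atz("top",c(*q),.116).round(4))
for q in [(415,148),(436,148),(445,222),(424,230)]: print("tab",atz("top",c(*q),.25).round(4))
```

```text
board [[ 0.5735 -0.3637]
 [ 0.4415 -0.381 ]
 [ 0.4147 -0.2058]] 0.13318314141299256 0.17723016910555525
board ((0.49510452151298523, -0.28600507974624634), (0.1368931233882904, 0.1789633184671402), 8.08752155303955)
rest ((0.560147225856781, -0.03334851562976837), (0.16015230119228363, 0.11861860752105713), 89.67594146728516)
grip ((0.5529103875160217, -0.03615520894527435), (0.096483513712883, 0.025358494371175766), 85.9776382446289) [ 0.55125514 -0.037158    0.10964133]
blocks ((0.5547980070114136, -0.03633870184421539), (0.12205205112695694, 0.06354556977748871), 85.78550720214844)
frame 343 [ 0.41659617 -0.20916487  0.06099258] [ 0.54420999 -0.16738625  0.25866484]
0.08 24 [ 0.439  -0.1972  0.0785]
0.12 11 [ 0.4525 -0.1991  0.1196]
0.16 30 [ 0.4623 -0.1862  0.1665]
0.2 133 [ 0.4779 -0.1847  0.1995]
0.22 51 [ 0.4726 -0.1879  0.2124]
0.24 73 [ 0.4783 -0.1836  0.2472]
lipTL [0.5881 0.0223 0.052 ]
TR [ 0.5802 -0.1019  0.052 ]
BR [ 0.5216 -0.0987  0.052 ]
BL [0.5276 0.0257 0.052 ]
gripTL [ 0.5651 -0.0038  0.116 ]
gripTR [ 0.5612 -0.0708  0.116 ]
gripBR [ 0.5309 -0.0697  0.116 ]
BL [ 0.5365 -0.0041  0.116 ]
tab [ 0.4987 -0.1762  0.25  ]
tab [ 0.4985 -0.187   0.25  ]
tab [ 0.4595 -0.191   0.25  ]
tab [ 0.4554 -0.1801  0.25  ]
```

Board centre is about (0.4945, −0.2855) with press y pointing along (0.141, −0.990). Two sides measure 133 x 177 mm from the corners and 137 x 179 mm from depth, against a true 136 x 184. The frame leans slightly back (about 1.65 rad), so the tab is at about (0.480, −0.185, 0.230). The rest is at (0.555, −0.036) with its axle 3.6° off world y. Moving to above the tab.

```bash
python3 -m crank '[[[0.0,0.0,0.04],[0,0,0],1],[[0.025,0.04,0.03],[0,0,7.3],1],[[0.025,0.04,0],[0,0,7.3],1],[[0.025,0.04,0],[0,0,7.3],1],[[0.025,0.04,0],[0,0,7.3],1],[[0.025,0.04,0],[0,0,7.3],1],[[0.025,0.04,0],[0,0,7.3],1],[[0.025,0.04,0],[0,0,7.3],1],[[0.025,0.04,0],[0,0,7.3],1],[[0.025,0.04,0],[0,0,7.3],1],[[0.025,0.04,0],[0,0,7.3],1],[[0.025,0.04,0],[0,0,7.5],1]]'
```

```text
clock: 1.3
tool_pos: [0.4767, -0.2058, 0.2934]
orientation: [-180.0, 0.0, -81.6]
force: [0.9, -0.5, -0.3]
opening: 0.0875
gripper_force: 0.0
```

```bash
python3 -m crank '[[[0.0,0.006,0.0],[0,0,0],1],[[0,0,0],[0,0,0],1],[[0,0,0],[0,0,0],1]]'
python3 - <<'E'
from h import *
print(ctrl.get_obs()["tool_pos"])
p,d=imaging.snapshot("scene"); np.save("pics/s1.npy",d)
T=[0.480,-0.185,0.230]; q=proj("scene",[T,ctrl.get_obs()["tool_pos"],[.4825,-.2013,.035]]); print(q)
x0,y0=int(q[2,0])-100,int(q[2,1])-120
print(x0,y0)
cv2.imwrite("pics/s1.png",cv2.resize(p[max(y0,0):y0+200,x0:x0+240],None,fx=3,fy=3,interpolation=cv2.INTER_CUBIC))
E
```

```text
clock: 1.6
tool_pos: [0.4758, -0.202, 0.2932]
orientation: [180.0, 0.0, -82.0]
force: [0.3, 0.2, -0.3]
opening: 0.0876
gripper_force: 0.0
[ 0.47580585 -0.20196804  0.29323587]
[[342.17791776 218.73777446]
 [350.24178639 195.69712958]
 [345.9773083  273.79152854]]
245 153
```

View pics/s1.png

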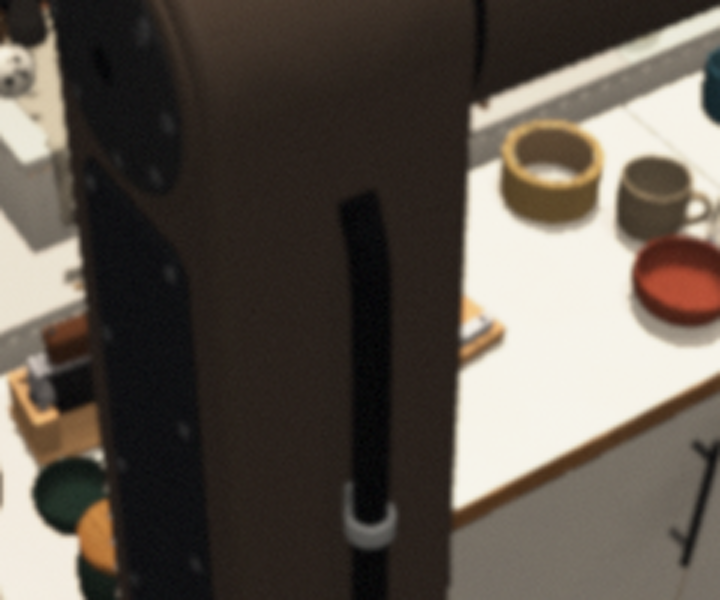

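The arm blocks the scene view (only the press's far corner at (480,330) shows), so I'll use the top estimates. Next: centre on the tab, descend and grip.

```bash
python3 -m crank '[[[0.004,0.017,0.0],[0,0,0],1],[[0,0,-0.02],[0,0,0],1],[[0,0,-0.02],[0,0,0],1],[[0,0,-0.02],[0,0,0],1],[[0,0,-0.02],[0,0,0],1],[[0,0,0],[0,0,0],1],[[0,0,0],[0,0,0],-1],[[0,0,0],[0,0,0],-1],[[0,0,0],[0,0,0],-1],[[0,0,0],[0,0,0],-1],[[0,0,0],[0,0,0],-1],[[0,0,0],[0,0,0],-1]]'
```

```text
clock: 2.85
tool_pos: [0.4803, -0.1846, 0.2136]
orientation: [-180.0, -0.0, -81.9]
force: [-0.1, -0.2, -0.3]
opening: 0.045
gripper_force: 0.0
```

```bash
python3 -m crank '[[[0,0,0],[0,0,0],-1],[[0,0,0],[0,0,0],-1],[[0,0,0],[0,0,0],-1]]'
python3 - <<'E'
import numpy as np
yd=np.array([.141,-.990])
h=np.array([.4825,-.2013])
th=np.r_[1.655,np.arange(1.57,-.01,-.05236*1.5)]
for t in np.linspace(1.655,0,25):
    print(round(t,3),(h+.196*np.cos(t)*yd).round(4),round(.035+.196*np.sin(t)-.0188,4))
E
```

```text
clock: 3.15
tool_pos: [0.4804, -0.1846, 0.2135]
orientation: [-180.0, -0.0, -81.9]
force: [0.9, 1.4, 2.0]
opening: 0.0397
gripper_force: 30.0
1.655 [ 0.4802 -0.185 ] 0.2115
1.586 [ 0.4821 -0.1983] 0.2122
1.517 [ 0.484  -0.2117] 0.2119
1.448 [ 0.4859 -0.225 ] 0.2107
1.379 [ 0.4878 -0.2383] 0.2086
1.31 [ 0.4896 -0.2513] 0.2056
1.241 [ 0.4914 -0.2641] 0.2017
1.172 [ 0.4932 -0.2766] 0.1968
1.103 [ 0.495  -0.2887] 0.1912
1.034 [ 0.4966 -0.3005] 0.1847
0.965 [ 0.4982 -0.3117] 0.1774
0.896 [ 0.4998 -0.3225] 0.1693
0.828 [ 0.5012 -0.3326] 0.1605
0.759 [ 0.5026 -0.3421] 0.151
0.69 [ 0.5038 -0.351 ] 0.1409
0.621 [ 0.505  -0.3592] 0.1302
0.552 [ 0.506  -0.3666] 0.1189
0.483 [ 0.507  -0.3732] 0.1072
0.414 [ 0.5078 -0.379 ] 0.095
0.345 [ 0.5085 -0.3839] 0.0824
0.276 [ 0.5091 -0.388 ] 0.0696
0.207 [ 0.5095 -0.3912] 0.0565
0.138 [ 0.5099 -0.3935] 0.0431
0.069 [ 0.5101 -0.3949] 0.0297
0.0 [ 0.5101 -0.3953] 0.0162
```

Gripped (39.7 mm wide, as expected). Lowering along the arc.

```bash
python3 -m crank '[[[0.002,-0.0133,0.0007],[0,0,0],-1],[[0.002,-0.0135,-0.0003],[0,0,0],-1],[[0.002,-0.0135,-0.0012],[0,0,0],-1],[[0.002,-0.0134,-0.0021],[0,0,0],-1],[[0.0018,-0.0131,-0.003],[0,0,0],-1],[[0.0018,-0.0129,-0.004],[0,0,0],-1],[[0.0018,-0.0126,-0.0049],[0,0,0],-1],[[0.0018,-0.0122,-0.0057],[0,0,0],-1]]'
```

```text
clock: 3.95
tool_pos: [0.4953, -0.2909, 0.1927]
orientation: [180.0, -0.0, -81.9]
force: [-2.7, 1.5, 4.9]
opening: 0.0399
gripper_force: 30.0
```

```bash
python3 -m crank '[[[0.0016,-0.0118,-0.0065],[0,0,0],-1],[[0.0016,-0.0113,-0.0073],[0,0,0],-1],[[0.0016,-0.0109,-0.0082],[0,0,0],-1],[[0.0014,-0.0102,-0.0089],[0,0,0],-1],[[0.0014,-0.0096,-0.0096],[0,0,0],-1]]'
```

```text
clock: 4.45
tool_pos: [0.503, -0.3455, 0.1525]
orientation: [180.0, -0.1, -81.9]
force: [-2.6, -2.8, 5.5]
opening: 0.0398
gripper_force: 30.0
```

```bash
python3 -m crank '[[[0.0012,-0.009,-0.0102],[0,0,0],-1],[[0.0012,-0.0083,-0.0108],[0,0,0],-1],[[0.001,-0.0075,-0.0113],[0,0,0],-1],[[0.001,-0.0067,-0.0118],[0,0,0],-1],[[0.0008,-0.0058,-0.0122],[0,0,0],-1],[[0.0007,-0.005,-0.0126],[0,0,0],-1],[[0.0006,-0.0041,-0.0129],[0,0,0],-1],[[0.0004,-0.0032,-0.0131],[0,0,0],-1],[[0.0004,-0.0023,-0.0134],[0,0,0],-1]]'
```

```text
clock: 5.35
tool_pos: [0.5106, -0.3993, 0.0445]
orientation: [-180.0, -0.3, -81.9]
force: [-2.8, -14.0, 5.2]
opening: 0.0399
gripper_force: 30.0
```

```bash
python3 -m crank '[[[0.0002,-0.0014,-0.012],[0,0,0],-1],[[0,-0.0004,-0.008],[0,0,0],-1],[[0,0,-0.003],[0,0,0],-1],[[0,0,0],[0,0,0],-1]]'
```

```text
clock: 5.75
tool_pos: [0.5109, -0.4014, 0.0209]
orientation: [-180.0, -0.3, -81.9]
force: [-2.7, -18.0, -0.1]
opening: 0.04
gripper_force: 30.0
```

```bash
python3 -m crank '[[[0,-0.003,-0.002],[0,0,0],-1],[[0,0,-0.002],[0,0,0],-1],[[0,0,-0.001],[0,0,0],-1],[[0,0,0],[0,0,0],-1]]'
```

```text
clock: 6.15
tool_pos: [0.5109, -0.4018, 0.016]
orientation: [-180.0, -0.1, -81.9]
force: [-0.1, -10.2, -0.1]
opening: 0.0398
gripper_force: 30.0
```

```bash
python3 -m crank '[[[0,-0.002,-0.001],[0,0,0],-1],[[0,0,-0.001],[0,0,0],-1],[[0,0,0],[0,0,0],-1],[[0,0,0],[0,0,0],-1]]'
```

```text
clock: 6.55
tool_pos: [0.5108, -0.4019, 0.0138]
orientation: [-180.0, -0.0, -81.9]
force: [2.5, -4.1, -2.2]
opening: 0.0395
gripper_force: 30.0
```

```bash
python3 -m crank '[[[0,0,-0.001],[0,0,0],-1],[[0,0,-0.001],[0,0,0],-1],[[0,0,0],[0,0,0],-1]]'
```

```text
clock: 6.85
tool_pos: [0.5108, -0.402, 0.0123]
orientation: [-180.0, -0.0, -81.9]
force: [2.4, -4.3, -0.7]
opening: 0.0401
gripper_force: 30.0
```

```bash
python3 -m crank '[[[0,0,0],[0,0,0],1],[[0,0,0],[0,0,0],1],[[0,0,0],[0,0,0],1],[[0,0,0],[0,0,0],1],[[0,0,0],[0,0,0],1],[[0,0,0.02],[0,0,0],1],[[0,0,0.03],[0,0,0],1],[[0,0,0.04],[0,0,0],1],[[0,0,0.045],[0,0,0],1],[[-0.02,-0.02,0.03],[0,0,0],1],[[-0.02,-0.02,0.02],[0,0,0],1],[[0,-0.02,0],[0,0,0],1]]'
python3 - <<'E'
from h import *
p,d=crop("top",240,205,160,100,5,"c2.png"); W=worldmap("top",d)
A=W[222:285,320:405].reshape(-1,3); A=A[(A[:,2]>.012)&(A[:,2]<.07)]
print(cv2.minAreaRect(A[:,:2].astype(np.float32)))
yd=np.array([.141,-.990])
s=(A[:,:2]-[.4945,-.2855])@yd; 
for lo,hi in [(-.06,-.02),(-.02,.02),(.02,.06),(.07,.085),(.092,.13)]:
  k=(s>lo)&(s<hi); print(lo,hi,k.sum(),np.median(A[k,2]),np.percentile(A[k,2],[10,90]))
E
```

```text
clock: 8.05
tool_pos: [0.4701, -0.4631, 0.2019]
orientation: [-179.7, -0.2, -81.9]
force: [1.0, -0.3, 0.7]
opening: 0.088
gripper_force: 0.0
((0.4883297383785248, -0.35195058584213257), (0.10954992473125458, 0.1701975017786026), 68.05236053466797)
-0.06 -0.02 1 0.04531079180395031 [0.04531079 0.04531079]
-0.02 0.02 191 0.04526611336248264 [0.01873569 0.05378265]
0.02 0.06 487 0.05041368035517433 [0.03619207 0.05660462]
0.07 0.085 236 0.04294649692308872 [0.01946448 0.04839865]
0.092 0.13 168 0.04709190175407402 [0.04254871 0.05182874]
```

View pics/c2.png

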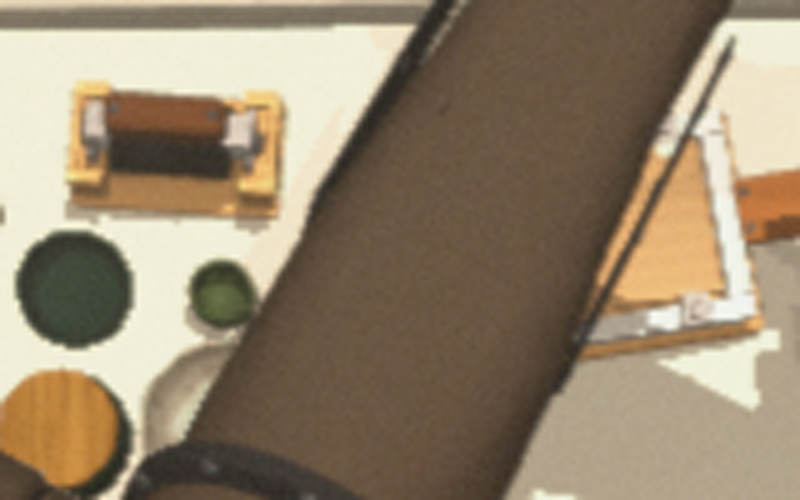

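The frame is lying over the block with the tab at crop (770,205). Depth puts the tab a little high, though, so I'll press it down gently with shut fingers to be sure it is closed.

```bash
python3 -m crank '[[[0.02,0.03,-0.04],[0,0,0],-1],[[0.02,0.03,-0.04],[0,0,0],-1],[[0,0.003,-0.03],[0,0,0],-1],[[0,0,-0.02],[0,0,0],-1],[[0,0,-0.015],[0,0,0],-1],[[0,0,-0.005],[0,0,0],-1],[[0,0,0],[0,0,0],-1]]'
```

```text
clock: 8.8
tool_pos: [0.5074, -0.4031, 0.0524]
orientation: [180.0, 0.0, -81.9]
force: [-0.4, 0.5, 0.1]
opening: 0.0374
gripper_force: 0.0
```

```bash
python3 -m crank '[[[0,0,-0.005],[0,0,0],-1],[[0,0,-0.003],[0,0,0],-1],[[0,0,0],[0,0,0],-1]]'
```

```text
clock: 9.1
tool_pos: [0.5076, -0.4031, 0.0451]
orientation: [-180.0, -0.0, -81.9]
force: [0.8, 0.4, -0.7]
opening: 0.0131
gripper_force: 0.0
```

```bash
python3 -m crank '[[[0,0,-0.003],[0,0,0],-1],[[0,0,-0.002],[0,0,0],-1],[[0,0,0],[0,0,0],-1]]'
```

```text
clock: 9.4
tool_pos: [0.5085, -0.4034, 0.0413]
orientation: [-179.9, -0.1, -81.9]
force: [0.1, 2.1, 8.1]
opening: 0.0004
gripper_force: 4.1
```

```bash
python3 -m crank '[[[0,0,-0.0015],[0,0,0],-1],[[0,0,0],[0,0,0],-1],[[0,0,0],[0,0,0],-1]]'
```

```text
clock: 9.7
tool_pos: [0.5085, -0.4034, 0.0411]
orientation: [-179.9, -0.1, -81.9]
force: [-3.3, 3.9, 17.8]
opening: 0.0003
gripper_force: 8.7
```

Firm contact at z = 0.0411 m (tab top 41 mm), so the frame is closed and z is well calibrated. Stiffness is about 7 N/mm. Next is the roller: lift off, open and go above the grip.

```bash
python3 -m crank '[[[0,0,0.03],[0,0,0],-1],[[0,0,0.05],[0,0,0],1],[[0.004,0.036,0.03],[0,0,-1.5],1],[[0.004,0.036,0.0],[0,0,-1.5],1],[[0.004,0.036,0.0],[0,0,-1.5],1],[[0.004,0.036,0.0],[0,0,-1.5],1],[[0.005,0.037,0.0],[0,0,-1.5],1],[[0.005,0.037,0.0],[0,0,-1.5],1],[[0.005,0.037,0.0],[0,0,-1.5],1],[[0.005,0.037,0.0],[0,0,-1.2],1],[[0.005,0.037,0.0],[0,0,0],1],[[0.004,0.037,0.0],[0,0,0],1]]'
python3 - <<'E'
from h import *
print(ctrl.get_obs()["joint_pos"].round(1))
W=worldmap("top",np.load("pics/top0.npy")).reshape(-1,3)
k=(W[:,0]>.43)&(W[:,0]<.68)&(abs(W[:,1]+.037)<.08)&(W[:,2]>.118); print(W[k].round(3)[:12])
E
```

```text
clock: 10.9
tool_pos: [0.5527, -0.0354, 0.1485]
orientation: [-180.0, 0.0, -93.6]
force: [0.7, -0.7, 0.8]
opening: 0.0824
gripper_force: 0.0
[ 16.6  12.9 -21.    0.  -56.1 -20.2]
[[ 0.66   0.039  0.13 ]
 [ 0.662  0.037  0.123]
 [ 0.657  0.039  0.131]
 [ 0.659  0.037  0.123]
 [ 0.659  0.034  0.122]
 [ 0.658  0.04   0.118]
 [ 0.655  0.037  0.126]
 [ 0.564 -0.012  0.123]
 [ 0.562 -0.029  0.119]
 [ 0.561 -0.032  0.119]
 [ 0.559 -0.012  0.12 ]
 [ 0.558 -0.018  0.121]]
```

```bash
python3 -m crank '[[[-0.001,-0.0015,-0.02],[0,0,0],1],[[0,0,-0.02],[0,0,0],1],[[0,0,-0.015],[0,0,0],1],[[0,0,-0.011],[0,0,0],1],[[0,0,0],[0,0,0],1],[[0,0,0],[0,0,0],-1],[[0,0,0],[0,0,0],-1],[[0,0,0],[0,0,0],-1],[[0,0,0],[0,0,0],-1],[[0,0,0],[0,0,0],-1],[[0,0,0],[0,0,0],-1],[[0,0,0],[0,0,0],-1]]'
```

```text
clock: 12.1
tool_pos: [0.5516, -0.0385, 0.0824]
orientation: [-180.0, 0.0, -93.6]
force: [-0.6, -0.1, -0.3]
opening: 0.0369
gripper_force: 0.0
```

```bash
python3 -m crank '[[[0,0,0],[0,0,0],-1],[[0,0,0],[0,0,0],-1],[[0,0,0],[0,0,0],-1],[[0,0,0],[0,0,0],-1]]'
```

```text
clock: 12.5
tool_pos: [0.5518, -0.0384, 0.0823]
orientation: [-180.0, 0.0, -93.6]
force: [0.1, -0.1, -0.8]
opening: 0.0239
gripper_force: 30.0
```

Gripped at 24 mm. Lift, turn 78.3° and carry it to above the hinge end.

```bash
python3 -m crank '[[[0,0,0.025],[0,0,0],-1],[[0,0,0.035],[0,0,0],-1],[[0,0,0.02],[0,0,-7.8],-1],[[-0.007,-0.0225,0.0],[0,0,-7.8],-1],[[-0.007,-0.0225,0.0],[0,0,-7.8],-1],[[-0.007,-0.0225,0.0],[0,0,-7.8],-1],[[-0.007,-0.0225,0.0],[0,0,-7.8],-1],[[-0.007,-0.0225,0.0],[0,0,-7.8],-1],[[-0.007,-0.0225,0.0],[0,0,-7.8],-1],[[-0.007,-0.0225,0.0],[0,0,-7.8],-1],[[-0.007,-0.0225,0.0],[0,0,-7.8],-1],[[-0.007,-0.0225,0.0],[0,0,-8.1],-1]]'
```

```text
clock: 13.7
tool_pos: [0.4875, -0.2416, 0.1617]
orientation: [180.0, -0.1, -172.3]
force: [0.4, 0.0, -2.8]
opening: 0.0235
gripper_force: 30.0
```

```bash
python3 -m crank '[[[0,0,0],[0,0,0],-1],[[0,0,0],[0,0,0],-1]]'
python3 - <<'E'
from h import *
o=ctrl.get_obs();print(o["tool_pos"],o["orientation"],o["joint_pos"].round(1))
p,d=imaging.snapshot("scene"); q=proj("scene",[[.49,-.26,.09]])[0]; print(q)
a=imaging.snapshot("top")[0]; x,y=int(q[0]),int(q[1])
im=np.hstack([cv2.resize(p[y-75:y+75,x-75:x+75],(400,400)),cv2.resize(a[190:300,300:410],(400,400))]); cv2.imwrite("pics/c3.png",im)
E
```

```text
clock: 13.9
tool_pos: [0.4879, -0.2412, 0.1617]
orientation: [180.0, -0.1, -171.9]
force: [0.1, 0.8, -3.0]
opening: 0.024
gripper_force: 30.0
[ 0.4878746  -0.24123631  0.1617387 ] [ 1.79961813e+02 -6.29327480e-02 -1.71939981e+02] [ -5.7  11.4 -21.1  -0.  -57.6 -76.2]
[364.49081383 247.65970669]
```

View pics/c3.png

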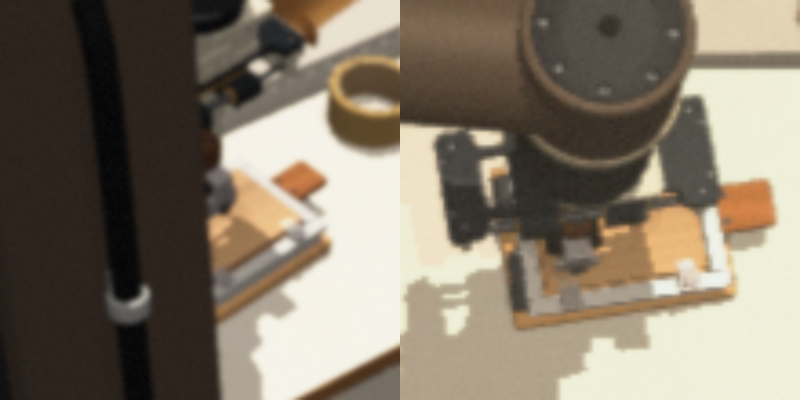

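The frame is closed over the board. The roller hangs over the hinge end of the plate, its yoke end at (575,250), with the axle along the hinge. Lowering to contact.

```bash
python3 -m crank '[[[0,0,-0.025],[0,0,0],-1],[[0,0,-0.02],[0,0,0],-1],[[0,0,-0.009],[0,0,0],-1],[[0,0,-0.004],[0,0,0],-1],[[0,0,-0.002],[0,0,0],-1],[[0,0,-0.001],[0,0,0],-1],[[0,0,0],[0,0,0],-1]]'
```

```text
clock: 14.7
tool_pos: [0.4891, -0.241, 0.1019]
orientation: [-180.0, 0.1, -171.9]
force: [-0.4, -0.1, -2.7]
opening: 0.0234
gripper_force: 30.0
```

```bash
python3 -m crank '[[[0,0,-0.0015],[0,0,0],-1],[[0,0,-0.001],[0,0,0],-1],[[0,0,0],[0,0,0],-1]]'
```

```text
clock: 15.0
tool_pos: [0.4893, -0.2412, 0.0995]
orientation: [-180.0, 0.1, -171.9]
force: [0.2, 0.3, 2.6]
opening: 0.024
gripper_force: 30.0
```

```bash
python3 -m crank '[[[0,0,-0.002],[0,0,0],-1],[[0,0,-0.0012],[0,0,0],-1],[[0,0,0],[0,0,0],-1],[[0,0,0],[0,0,0],-1]]'
```

```text
clock: 15.4
tool_pos: [0.4894, -0.2414, 0.0968]
orientation: [-179.9, 0.1, -171.9]
force: [-2.9, 0.1, 9.5]
opening: 0.0234
gripper_force: 30.0
```

12.3 N, about 4.3 mm down. Rolling toward the tab end.

```bash
python3 -m crank '[[[0.0005,-0.004,0],[0,0,0],-1],[[0.0005,-0.004,0],[0,0,0],-1],[[0.0006,-0.004,0],[0,0,0],-1],[[0.0006,-0.004,0],[0,0,0],-1],[[0.0006,-0.004,0],[0,0,0],-1],[[0.0006,-0.004,0],[0,0,0],-1]]'
```

```text
clock: 16.0
tool_pos: [0.4927, -0.2656, 0.0968]
orientation: [-179.9, 0.1, -171.9]
force: [-1.4, -0.8, 9.6]
opening: 0.0238
gripper_force: 30.0
```

```bash
python3 -m crank '[[[0.0006,-0.004,0],[0,0,0],-1],[[0.0006,-0.004,0],[0,0,0],-1],[[0.0006,-0.004,0],[0,0,0],-1],[[0.0006,-0.004,0],[0,0,0],-1],[[0.0006,-0.004,0],[0,0,0],-1],[[0.0006,-0.004,0],[0,0,0],-1]]'
```

```text
clock: 16.6
tool_pos: [0.496, -0.2897, 0.0968]
orientation: [-179.9, 0.1, -171.9]
force: [-2.6, 0.8, 9.3]
opening: 0.0239
gripper_force: 30.0
```

```bash
python3 -m crank '[[[0.0006,-0.004,0],[0,0,0],-1],[[0.0006,-0.004,0],[0,0,0],-1],[[0.0006,-0.004,0],[0,0,0],-1],[[0.0006,-0.004,0],[0,0,0],-1],[[0.0006,-0.004,0],[0,0,0],-1],[[0.0006,-0.004,0],[0,0,0],-1]]'
```

```text
clock: 17.2
tool_pos: [0.4993, -0.3137, 0.0968]
orientation: [-179.9, 0.0, -171.9]
force: [-3.2, 0.1, 9.6]
opening: 0.0238
gripper_force: 30.0
```

```bash
python3 -m crank '[[[0.0006,-0.004,0],[0,0,0],-1],[[0.0006,-0.004,0],[0,0,0],-1],[[0.0006,-0.004,0],[0,0,0],-1],[[0.0006,-0.004,0],[0,0,0],-1],[[0.0006,-0.004,0],[0,0,0],-1],[[0,0,0],[0,0,0],-1],[[0,0,0],[0,0,0],-1]]'
```

```text
clock: 17.9
tool_pos: [0.5022, -0.3339, 0.0968]
orientation: [-179.9, 0.0, -171.9]
force: [-4.4, -1.6, 9.2]
opening: 0.0236
gripper_force: 30.0
```

Force stayed even throughout. Returning the roller to the rest.

```bash
python3 -m crank '[[[0,0,0.03],[0,0,0],-1],[[0,0,0.038],[0,0,0],-1],[[0.005,0.0295,0],[0,0,7.8],-1],[[0.005,0.0295,0],[0,0,7.8],-1],[[0.005,0.0295,0],[0,0,7.8],-1],[[0.005,0.0295,0],[0,0,7.8],-1],[[0.005,0.0295,0],[0,0,7.8],-1],[[0.005,0.0295,0],[0,0,7.8],-1],[[0.005,0.0295,0],[0,0,7.8],-1],[[0.005,0.0295,0],[0,0,7.8],-1],[[0.005,0.0295,0],[0,0,7.8],-1],[[0.005,0.0295,0],[0,0,8.1],-1]]'
```

```text
clock: 19.1
tool_pos: [0.5517, -0.0367, 0.1629]
orientation: [179.9, 0.0, -93.3]
force: [0.2, -0.3, -2.8]
opening: 0.0239
gripper_force: 30.0
```

```bash
python3 -m crank '[[[0,0,-0.02],[0,0,0],-1],[[0,0,0],[0,0,0],-1],[[0,0,0],[0,0,0],-1]]'
```

```text
clock: 19.4
tool_pos: [0.5515, -0.0383, 0.1431]
orientation: [179.9, -0.0, -93.7]
force: [0.3, -0.8, -2.0]
opening: 0.0237
gripper_force: 30.0
```

```bash
python3 -m crank '[[[0,0,-0.025],[0,0,0],-1],[[0,0,-0.02],[0,0,0],-1],[[0,0,-0.009],[0,0,0],-1],[[0,0,-0.004],[0,0,0],-1],[[0,0,-0.002],[0,0,0],-1],[[0,0,0],[0,0,0],-1]]'
```

```text
clock: 20.0
tool_pos: [0.5528, -0.0381, 0.0843]
orientation: [-179.9, 0.0, -93.6]
force: [0.3, -0.5, -3.5]
opening: 0.024
gripper_force: 30.0
```

```bash
python3 -m crank '[[[-0.001,0,-0.0012],[0,0,0],-1],[[0,0,-0.001],[0,0,0],-1],[[0,0,0],[0,0,0],-1]]'
```

```text
clock: 20.3
tool_pos: [0.5516, -0.0379, 0.0823]
orientation: [-179.9, 0.0, -93.6]
force: [-2.0, 0.8, 2.5]
opening: 0.0238
gripper_force: 30.0
```

Seated: load taken at z = 0.0823, the same height as at pickup. Releasing and rising.

```bash
python3 -m crank '[[[0,0,0],[0,0,0],0],[[0,0,0],[0,0,0],0],[[0,0,0],[0,0,0],0],[[0,0,0],[0,0,0],0.5],[[0,0,0],[0,0,0],1],[[0,0,0.02],[0,0,0],1],[[0,0,0.03],[0,0,0],1],[[0,0,0.04],[0,0,0],1],[[-0.005,-0.036,0.02],[0,0,1.5],1],[[-0.005,-0.036,0],[0,0,1.5],1],[[-0.005,-0.036,0],[0,0,1.5],1],[[-0.005,-0.036,0],[0,0,1.5],1]]'
```

```text
clock: 21.5
tool_pos: [0.531, -0.1831, 0.1918]
orientation: [-180.0, 0.0, -87.5]
force: [1.4, 0.7, -0.7]
opening: 0.0877
gripper_force: 0.0
```

```bash
python3 -m crank '[[[-0.004,-0.036,0],[0,0,1.5],1],[[-0.004,-0.036,0],[0,0,1.5],1],[[-0.004,-0.036,0],[0,0,1.5],1],[[-0.004,-0.036,0],[0,0,1.2],1],[[-0.004,-0.036,0],[0,0,0],1],[[-0.003,-0.036,0],[0,0,0],1],[[0,-0.004,0],[0,0,0],1],[[0,0,0],[0,0,0],1]]'
python3 - <<'E'
from h import *
p,d=crop("top",240,205,160,100,5,"c4.png")
E
```

```text
clock: 22.3
tool_pos: [0.5076, -0.4029, 0.1907]
orientation: [180.0, 0.0, -82.0]
force: [-0.4, 0.4, -0.4]
opening: 0.0876
gripper_force: 0.0
```

View pics/c4.png

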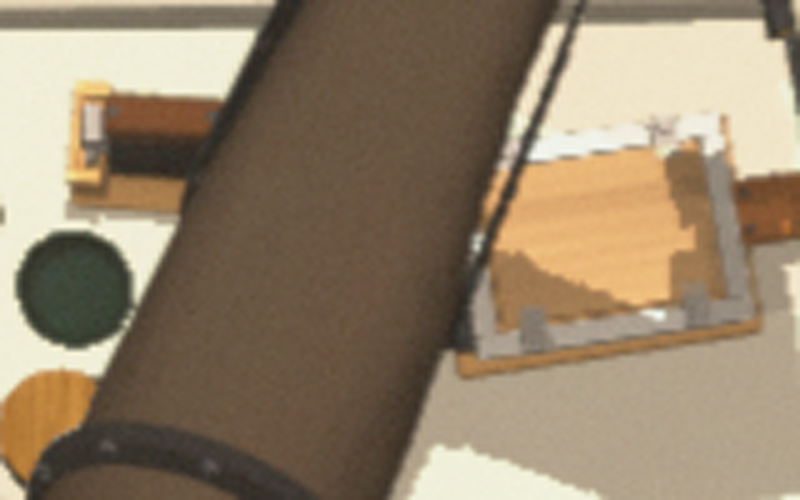

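The roller looks seated as it was (its left yoke arm sits between the lips at (93,130)), and the frame is closed. Gripping the tab and swinging it up.

```bash
python3 -m crank '[[[0.003,0.002,-0.045],[0,0,0],1],[[0,0,-0.045],[0,0,0],1],[[0,0,-0.04],[0,0,0],1],[[0,0,-0.03],[0,0,0],1],[[0,0,-0.014],[0,0,0],1],[[0,0,0],[0,0,0],1],[[0,0,0],[0,0,0],-1],[[0,0,0],[0,0,0],-1],[[0,0,0],[0,0,0],-1],[[0,0,0],[0,0,0],-1],[[0,0,0],[0,0,0],-1],[[0,0,0],[0,0,0],-1]]'
```

```text
clock: 23.55
tool_pos: [0.5113, -0.4001, 0.0177]
orientation: [-180.0, -0.0, -81.9]
force: [0.8, -0.0, 0.1]
opening: 0.045
gripper_force: 0.0
```

```bash
python3 -m crank '[[[0,0,0],[0,0,0],-1],[[0,0,0],[0,0,0],-1],[[0,0,0],[0,0,0],-1],[[0,0,0],[0,0,0],-1]]'
python3 - <<'E'
import numpy as np
yd=np.array([.141,-.990]);r=.198
t=np.linspace(0,1.5,23);P=np.c_[np.outer(r*np.cos(t),yd),r*np.sin(t)]
print(np.diff(P,axis=0).round(4).tolist())
E
```

```text
clock: 23.95
tool_pos: [0.5106, -0.4001, 0.0174]
orientation: [179.9, 0.0, -81.9]
force: [-3.9, -1.6, 2.8]
opening: 0.0398
gripper_force: 30.0
[[-0.0001, 0.0005, 0.0135], [-0.0002, 0.0014, 0.0134], [-0.0003, 0.0023, 0.0133], [-0.0004, 0.0032, 0.0131], [-0.0006, 0.004, 0.0129], [-0.0007, 0.0049, 0.0126], [-0.0008, 0.0057, 0.0122], [-0.0009, 0.0065, 0.0118], [-0.001, 0.0073, 0.0113], [-0.0011, 0.0081, 0.0108], [-0.0012, 0.0088, 0.0102], [-0.0013, 0.0094, 0.0096], [-0.0014, 0.0101, 0.0089], [-0.0015, 0.0106, 0.0082], [-0.0016, 0.0112, 0.0074], [-0.0017, 0.0116, 0.0066], [-0.0017, 0.0121, 0.0058], [-0.0018, 0.0124, 0.005], [-0.0018, 0.0127, 0.0041], [-0.0018, 0.013, 0.0032], [-0.0019, 0.0132, 0.0023], [-0.0019, 0.0133, 0.0014]]
```

```bash
python3 -m crank '[[[-0.0001,0.0005,0.0135],[0,0,0],-1],[[-0.0002,0.0014,0.0134],[0,0,0],-1],[[-0.0003,0.0023,0.0133],[0,0,0],-1],[[-0.0004,0.0032,0.0131],[0,0,0],-1],[[-0.0006,0.004,0.0129],[0,0,0],-1],[[-0.0007,0.0049,0.0126],[0,0,0],-1],[[-0.0008,0.0057,0.0122],[0,0,0],-1],[[-0.0009,0.0065,0.0118],[0,0,0],-1]]'
```

```text
clock: 24.75
tool_pos: [0.5065, -0.3708, 0.1211]
orientation: [180.0, 0.0, -81.9]
force: [-4.0, -1.5, -5.2]
opening: 0.0398
gripper_force: 30.0
```

```bash
python3 -m crank '[[[-0.001,0.0073,0.0113],[0,0,0],-1],[[-0.0011,0.0081,0.0108],[0,0,0],-1],[[-0.0012,0.0088,0.0102],[0,0,0],-1],[[-0.0013,0.0094,0.0096],[0,0,0],-1],[[-0.0014,0.0101,0.0089],[0,0,0],-1],[[-0.0015,0.0106,0.0082],[0,0,0],-1],[[-0.0016,0.0112,0.0074],[0,0,0],-1]]'
```

```text
clock: 25.45
tool_pos: [0.4974, -0.3057, 0.1879]
orientation: [180.0, -0.0, -81.9]
force: [-4.7, -4.0, -3.2]
opening: 0.0398
gripper_force: 30.0
```

```bash
python3 -m crank '[[[-0.0017,0.0116,0.0066],[0,0,0],-1],[[-0.0017,0.0121,0.0058],[0,0,0],-1],[[-0.0018,0.0124,0.005],[0,0,0],-1],[[-0.0018,0.0127,0.0041],[0,0,0],-1],[[-0.0018,0.013,0.0032],[0,0,0],-1],[[-0.0019,0.0132,0.0023],[0,0,0],-1],[[-0.0019,0.0133,0.0014],[0,0,0],-1],[[-0.0019,0.0135,0],[0,0,0],-1],[[0,0,0],[0,0,0],-1]]'
```

```text
clock: 26.35
tool_pos: [0.4833, -0.2039, 0.2187]
orientation: [-179.9, -0.2, -81.8]
force: [-9.3, -1.6, 13.0]
opening: 0.0393
gripper_force: 30.0
```

Frame is upright. Releasing and retreating straight up, then checking.

```bash
python3 -m crank '[[[0,0,0],[0,0,0],1],[[0,0,0],[0,0,0],1],[[0,0,0],[0,0,0],1],[[0,0,0],[0,0,0],1],[[0,0,0],[0,0,0],1],[[0,0,0.02],[0,0,0],1],[[0,0,0.03],[0,0,0],1],[[0,0,0.04],[0,0,0],1],[[0,-0.03,0.02],[0,0,0],1],[[-0.01,-0.045,0],[0,0,0],1],[[-0.01,-0.045,0],[0,0,0],1],[[-0.01,-0.045,0],[0,0,0],1]]'
```

```text
clock: 27.55
tool_pos: [0.4534, -0.3707, 0.3251]
orientation: [-180.0, -0.0, -81.9]
force: [0.9, 0.3, -0.8]
opening: 0.0875
gripper_force: 0.0
```

```bash
python3 -m crank '[[[-0.02,-0.045,0],[0,0,0],1],[[-0.02,-0.045,0],[0,0,0],1],[[-0.02,-0.045,0],[0,0,0],1],[[-0.02,-0.045,0],[0,0,0],1],[[-0.02,-0.045,0],[0,0,0],1],[[0,0,0],[0,0,0],1],[[0,0,0],[0,0,0],1]]'
python3 - <<'E'
from h import *
p,d=crop("top",240,205,160,100,5,"c5.png")
E
```

```text
clock: 28.25
tool_pos: [0.3526, -0.5953, 0.3235]
orientation: [179.9, 0.1, -82.1]
force: [-0.3, -0.4, -0.5]
opening: 0.0878
gripper_force: 0.0
```

View pics/c5.png

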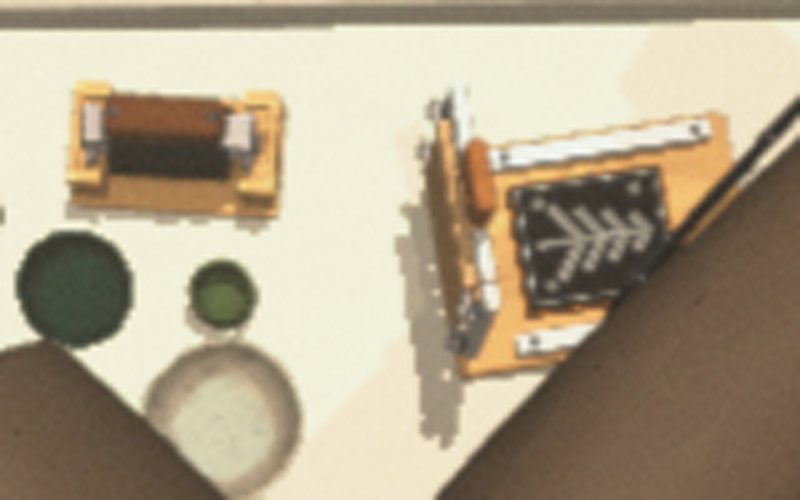

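The roller is seated in its rest. The frame stands near vertical with the tab at (480,180), about 10 px from where it started, so roughly 1.53 rad. The green cup is undisturbed. Handing in.

```bash
python3 -c "
from plant import close_job
print(close_job())"
```

```text
the job is handed in; nothing more can be done
None
```

Job handed in, with no verdict returned: the plate was rolled from hinge end to tab end at about 12 N (about 4.3 mm down), the roller is back in its rest and released, and the frame stands open at about 1.5 rad.

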